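# Turn the banding wheel to bring the cup's handle to the gauge

## Task

Turn the decorator's wheel slowly and gently by pushing on its spokes with a fingertip, either way round, until the handle of the teacup standing on it points straight at the tip of the gauge's pointer, ready for its gold band. Nothing is to be gripped or lifted: do not touch the cup, the disc it stands on or the gauge, keep the cup in the middle of the disc, and leave the other things on the bench where they are.

Things in the scene. Friction and masses are not known exactly. Their poses are not given: they have to be found in the camera images.
- wheel (a joint): Turn of the wheel with three spokes about its upright axis, rad; grows anticlockwise seen from above. It turns both ways (more than a full turn), has a stiff bearing (about 0.1 N m of friction, a little more when turned fast) and stays where it is left. At value 0 spoke 0 points along world +x
- spoke0 (a point): centre of the round end (20 mm diameter) of spoke 0, 130 mm from the axis, 61 mm above the bench. The three spokes are level aluminium bars, 14 mm wide, 120 degrees apart, reaching from under the disc to 140 mm from the axis; undersides 55 mm, tops 67 mm above the bench, with free air beneath and beside them outside the disc
- spoke1 (a point): the same on spoke 1, 120 degrees anticlockwise (from above) from spoke 0
- spoke2 (a point): the same on spoke 2, 240 degrees anticlockwise from spoke 0
- disc_top (a point): centre of the top of the round dark steel disc, on the wheel's axis, 75 mm above the bench. The disc is 130 mm in diameter and 8 mm thick, fixed on the spokes and turns with them. Beneath it is the wheel's fixed dark iron foot, 124 mm diameter at the bench
- cup: loose white porcelain teacup, 46 mm high, 80 mm across the rim, standing near the middle of the disc and turning with it by friction; origin at the centre of its underside, z up, x axis towards its handle, which reaches 67 mm from the cup's axis. The cup's rim is 121 mm above the bench
- cup_handle (a point): outermost part of the cup's handle, 62 mm from the cup's axis along its x, 26 mm above its underside
- gauge: fixed gauge on the far side of the wheel: a thin steel post 135 mm high on a round foot (56 mm diameter) 190 mm from the wheel's axis, with a level pointer 103 mm above the bench aimed at the wheel's axis. Origin on the wheel's axis at bench height; x points from there to the post, along the pointer
- gauge_tip (a point): sharp brass tip of the pointer, 85 mm from the wheel's axis, 103 mm above the bench; the spokes pass beneath it
- paint_jar: bystander: amber glass jar with black lid, 48 mm diameter, 58 mm high; origin at centre of underside
- oil_bottle: bystander: small glass bottle, 48 mm diameter, 85 mm high; origin at centre of underside
- vase: bystander: white porcelain vase with a blue line at the neck, 82 mm diameter, 165 mm high; origin at centre of underside
- palette_knife: bystander: palette knife 170 mm long lying on the bench; origin at centre of underside
Things that resemble listed ones, but are neither listed nor needed, are in the scene too. Leave any blue or turquoise look-alike of the cup alone. Several things look just like the gauge: the one meant starts farthest to the robot's left.

How it is judged:
At the end, for the whole second after the job is handed in: The cup's handle points at the gauge's pointer within 0.14 rad (8 degrees), the cup stands upright on the disc within 10 mm of its centre, and wheel and cup are at rest (angle between the x axis of cup and the x axis of gauge, either way round below 0.14 rad and horizontal distance between cup_handle and gauge_tip below 0.045 m and horizontal distance between cup and disc_top below 0.01 m and angle between cup's own z axis and vertical below 0.05 rad and height (world z) of cup between 0.072 and 0.079 m and velocity of joint wheel between -0.05 and 0.05 rad/s and linear speed of cup below 0.01 m/s); the robot touches nothing.
It fails at once if the cup is touched (over 0.5 N), lifted or tipped (contact force between any of the fingers, the arm and cup above 0.5 N or height (world z) of cup above 0.083 m or angle between cup's own z axis and vertical above 0.15 rad).
It fails at once if the disc is pressed or pushed instead of the spokes (over 2 N) (contact force between any of the fingers, the arm and wheel_c7 above 2 N).
It fails at once if the wheel is gripped or pushed hard (over 32 N), or spun (over 5 rad/s) (contact force between any of the fingers, the arm and wheel above 32 N or velocity of joint wheel above 5 rad/s or velocity of joint wheel below -5 rad/s).
It fails at once if the gauge is touched (over 2 N) (contact force between any of the fingers, the arm and gauge above 2 N).
It fails at once if a bystander is moved more than 20 mm (distance of any of paint_jar, oil_bottle, vase, palette_knife from where it was at the start of the episode above 0.02 m).
It also fails if it takes over 51 s, if anything falls off the work surface, if the arm or the gripper's body presses on something with over 40 N, if the wrist force passes 120 N, or if a joint passes its speed limit or range.

## Robot

A 6-joint arm with a two-finger parallel gripper is mounted at the origin on the work surface. World frame = base frame: x ahead of the robot, y to its left, z up, the work surface at z = 0. Lengths are in m, angles in rad, forces in N, time in s.
With the tool pointing down it reaches from about 0.3 to 0.85 m from the base axis. Payload 4.2 kg.
Tool frame: the origin (TCP) lies midway between the tips of the shut fingers; the grasp point (between the pads) lies grasp_offset behind it (grasp_offset is the distance from the TCP to the grasp point, in m); z points along the fingers, y is the direction in which the jaws open and shut (so a half turn about z gives the same grasp; the last joint's range is limited). The gripper opens to 91 mm and grips with 3 to 60 N. Pads are 32 mm wide; open, the fingers measure 118 mm over their backs; the gripper's body (76 mm by 178 mm) begins 60 mm behind the grasp point.
Start: joints at [-1.146, 0.32, 1.565, -0, 1.257, -0.02], TCP at [0.247, -0.519, 0.214] pointing down, gripper open.
Joint ranges: [-3.11, 3.11], [-0.84, 2.01], [0.21, 2.61], [-1.34, 4.49], [0.05, 2.63], [-2.56, 2.56]. Speed limits (rad/s): [2.57, 2.57, 3.14, 3.14, 3.14, 3.14].

## Interface

Orientations are given as a unit quaternion [x, y, z, w].
In Python, from station import * gives the robot as it stands. Calls block until the motion is done:
- move_ptp(position, orientation): joint-space move of the TCP to a pose.
- move_l(position, v=0.15, frame=None): straight line of the TCP; frame=None keeps the orientation; v is the mean speed in m/s.
- goto_joints(angles): joint-space move.
- gripper_to(opening, grip_force=None): finger opening in m; grip_force is the grip in N (None keeps the last); returns when the fingers have stopped.
- wait(seconds).
- solve_ik(position, orientation): joint angles nearest the present ones, or None.
- capture(name): name is "scene" or "top"; returns a dict with "image" (480x640x3 uint8, red, green, blue), "fx", "fy", "cx", "cy" (pixels), "position" and "rotation" of the camera in the world. Camera axes: x right, y down, z forward; pixel columns grow to the right and rows downward; lengths in m; the calibration is good to about 2 mm. A picture is of the moment at which its call begins. There is no depth.
A pose or a line that the arm cannot do raises MotionError and nothing moves.
- hand_in(): hands the job in, once; it reports no verdict.
Readings, each from a call of its own:
- read_time_s(): time.
- read_q(): joint angles.
- read_qd(): joint speeds.
- read_tau(): joint torques, N m.
- read_position(): TCP position.
- read_eef_rot(): TCP orientation.
- read_wrist_force(): force on the tool from outside, world axes, zero at the start.
- read_wrist_torque(): the same for the moment, N m.
- read_finger_gap(): finger opening in m.
Only numpy, scipy, OpenCV 4.12 (cv2) and the standard library are available. Lean on these libraries where they do the work, as an engineer would, in place of code of your own. Each camera call takes 0.05 s, during which the arm holds its last target. There are 200 camera calls.

## Working session

There is one attempt and no reset: what is moved stays moved. The work goes in short steps, each a Python script; the robot and the scene stay as the last script left them, time stands still between calls to the robot, and variables do not carry over. Pictures are saved under pics/ and viewed, about 8 in all and at most 12, crops included, and the job is handed in when it is done.

```bash
mkdir -p pics
python3 - <<'E'
from station import *
import cv2,json
for n in("scene","top"):
    c=capture(n); cv2.imwrite(f"pics/{n}0.png",c["image"][:,:,::-1])
    print(n,{k:(v.tolist() if hasattr(v,'tolist') else v) for k,v in c.items() if k!="image"})
print(read_time_s(),read_eef_rot())
E
```

```text
scene {'fx': 600.282965782769, 'fy': 600.282965782769, 'cx': 319.00358183271834, 'cy': 243.27652283872334, 'position': [1.1533049936823871, -1.0226203319857623, 1.3654387389814198], 'rotation': [0.8801227009585645, 0.29929692017896475, -0.10937047914178336, -0.3519140280254318]}
top {'fx': 481.3946725013362, 'fy': 481.3946725013362, 'cx': 320.22943739610616, 'cy': 238.0623212308415, 'position': [0.14766123301822742, -0.0586466482230029, 1.4203679384698316], 'rotation': [0.7140387431218924, -0.6912410535120609, 0.07767870380354575, -0.07937567786069871]}
0.1 [ 9.75368396e-01  2.20580791e-01 -1.77245221e-04 -7.58562963e-04]
```

View pics/scene0.png

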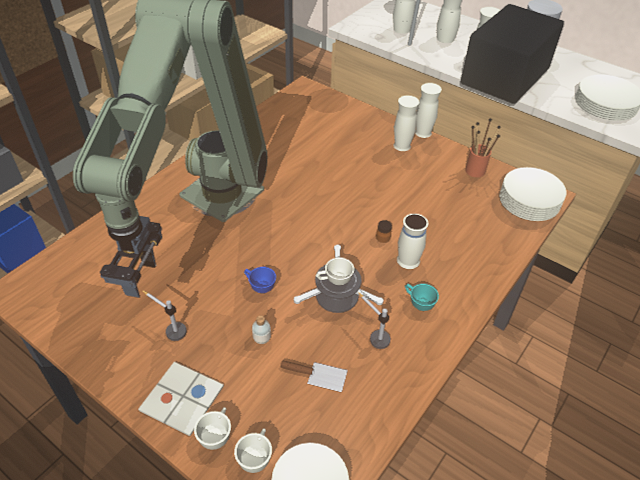

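View pics/top0.png

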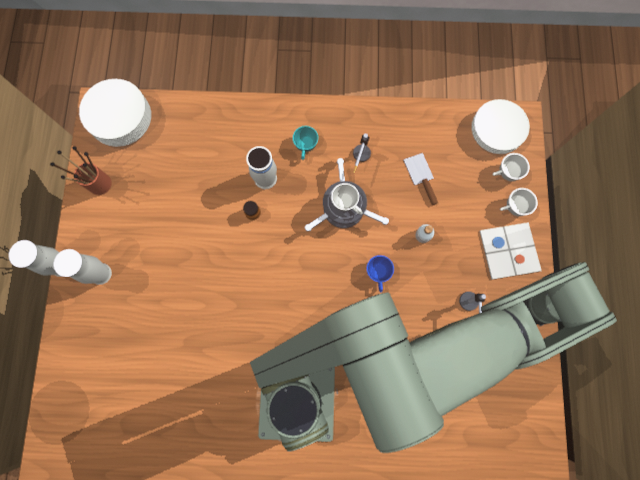

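The top view shows:
- **Wheel and cup:** the white cup on the wheel is at (345,198). Look-alikes are white cups at (515,167) and (522,203), blue at (380,268) and turquoise at (305,140).
- **Gauges:** one at (362,150) beside the wheel, the other at (470,300). The first is farther left, so it is the one meant.

Next I'll check this choice in one close crop.

```bash
cat > h.py <<'E'
import numpy as np, cv2
from scipy.spatial.transform import Rotation as R
def rot(c):
    r=np.array(c["rotation"],float); return R.from_quat(r).as_matrix() if r.size==4 else r.reshape(3,3)
def px2w(c,u,v,z):
    d=rot(c)@np.array([(u-c["cx"])/c["fx"],(v-c["cy"])/c["fy"],1]); p=np.array(c["position"])
    return p+d*(z-p[2])/d[2]
def w2px(c,P):
    q=rot(c).T@(np.array(P)-np.array(c["position"])); return np.array([c["fx"]*q[0]/q[2]+c["cx"],c["fy"]*q[1]/q[2]+c["cy"]])
def crop(c,u0,v0,w,h,s,name):
    cv2.imwrite(name,cv2.resize(c["image"][v0:v0+h,u0:u0+w,::-1],None,fx=s,fy=s,interpolation=cv2.INTER_CUBIC))
E
python3 - <<'E'
from station import *
from h import *
a=capture("top");b=capture("scene")
crop(a,295,125,100,110,5,"t.png");crop(b,285,225,115,130,5,"s.png")
A=cv2.imread("t.png");B=cv2.imread("s.png")
B=cv2.resize(B,(487,550)); A=A[:, :313+187]
o=np.hstack([A,B]); print(o.shape); cv2.imwrite("pics/c1.png",cv2.resize(o,(790,int(550*790/o.shape[1]))))
print(rot(a),read_time_s())
E
```

```text
(550, 987, 3)
[[ 0.03230365 -0.97481419  0.22066666]
 [-0.99947739 -0.03177062  0.0059652 ]
 [ 0.00119575 -0.22074404 -0.97533104]] 0.2
```

View pics/c1.png

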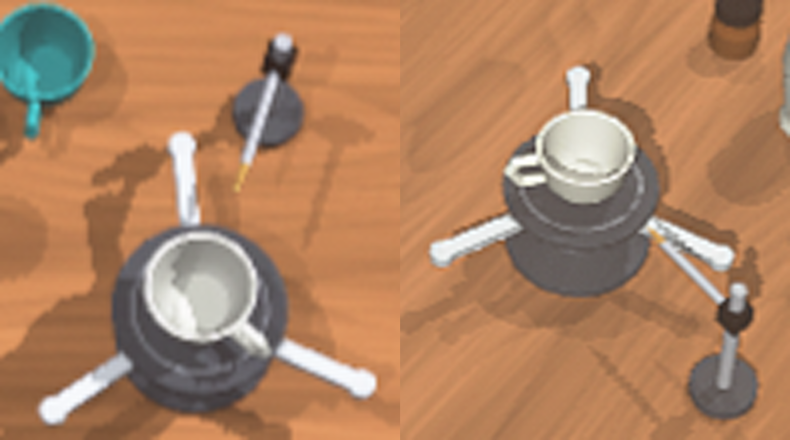

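Run:
```python
from station import *
import station
from h import *
a=capture("top");b=capture("scene")
T=lambda X,Y,z:px2w(a,295+X/4.0,125+Y/4.0,z)
sx=487/575*5*790/987; sy=550/650*5*790/987
S=lambda X,Y,z:px2w(b,285+(X-400)/sx,225+Y/sy,z)
f=lambda n,p:print(n,np.round(p,4))
ang=lambda v:np.degrees(np.arctan2(v[1],v[0]))
t=[T(181,143,.061),T(53,410,.061),T(365,383,.061)];s=[S(577,76,.061),S(441,253,.061),S(723,258,.061)]
for n,L in(("top",t),("scene",s)):
    L=np.array(L);c=L.mean(0);f(n,c);print([ (round(np.hypot(*(p-c)[:2]),4),round(ang(p-c),1)) for p in L])
c=np.array(t).mean(0)
for n,p in dict(tipT=T(238,188,.103),tipS=S(653,235,.103),postT=T(283,43,.135),postS=S(738,290,.135),footT=T(268,112,.005),rimT=T(200,287,.121),rimS=S(586,150,.121),handT=T(265,352,.101),handS=S(510,172,.101),vase=px2w(a,259,158,.165),vaseS=px2w(b,415,221,.165),jar=px2w(a,251,210,.058),blue=px2w(a,380,268,.05),oil=px2w(a,426,230,.085)).items():
    f(n,p);print("   r",round(np.hypot(*(p-c)[:2]),4),"ang",round(ang(p-c),1))
print(getattr(station,"grasp_offset",None), read_time_s(),R.from_quat(read_eef_rot()).as_matrix().round(3))
```

```text
top [ 0.5647 -0.1195  0.061 ]
[(np.float64(0.1316), np.float64(7.3)), (np.float64(0.1315), np.float64(127.0)), (np.float64(0.1322), np.float64(-112.9))]
scene [ 0.5638 -0.1159  0.061 ]
[(np.float64(0.1321), np.float64(127.1)), (np.float64(0.1313), np.float64(-113.1)), (np.float64(0.1322), np.float64(6.7))]
tipT [ 0.645  -0.1434  0.103 ]
   r 0.0838 ang -16.6
tipS [ 0.6536 -0.145   0.103 ]
   r 0.0925 ang -16.0
postT [ 0.7443 -0.1719  0.135 ]
   r 0.1871 ang -16.3
postS [ 0.7467 -0.1713  0.135 ]
   r 0.1892 ang -15.9
footT [ 0.7459 -0.1723  0.005 ]
   r 0.1887 ang -16.2
rimT [ 0.5634 -0.1167  0.121 ]
   r 0.0031 ang 114.7
rimS [ 0.5685 -0.1188  0.121 ]
   r 0.0039 ang 11.0
handT [ 0.523  -0.1648  0.101 ]
   r 0.0616 ang -132.6
handS [ 0.5242 -0.1615  0.101 ]
   r 0.0583 ang -134.0
vase [0.6541 0.1264 0.165 ]
   r 0.2616 ang 70.0
vaseS [0.6519 0.1294 0.165 ]
   r 0.2637 ang 70.7
jar [0.5338 0.1558 0.058 ]
   r 0.2771 ang 96.4
blue [ 0.375  -0.2251  0.05  ]
   r 0.2171 ang -150.9
oil [ 0.4832 -0.3516  0.085 ]
   r 0.246 ang -109.3
0.0188 0.3 [[ 0.903  0.43  -0.   ]
 [ 0.43  -0.903  0.   ]
 [ 0.    -0.001 -1.   ]]
```

```bash
cat >> h.py <<'E'
C=np.array([0.5643,-0.1178]); RP=.12
def q(th): # tool down, tool x radial at th deg
    t=np.radians(th); x=np.array([np.cos(t),np.sin(t),0]); z=np.array([0,0,-1.])
    return R.from_matrix(np.c_[x,np.cross(z,x),z]).as_quat()
def P(th,z,r=RP):
    t=np.radians(th); return [C[0]+r*np.cos(t),C[1]+r*np.sin(t),z]
E
python3 - <<'E'
from station import *
from h import *
j=solve_ik(P(97,.2),q(97)); print(j, solve_ik(P(235,.054),q(235)))
gripper_to(0.0)
move_ptp(P(97,.2),q(97)); print(read_time_s(),read_q())
move_l(P(97,.054),v=.12); f0=np.array(read_wrist_force()); print(read_time_s(),read_position(),read_finger_gap(),f0)
for th in list(range(103,206,12)):
    move_l(P(th,.054),v=.04,frame=q(th)); print(th,read_time_s(),np.round(np.array(read_wrist_force())-f0,1))
a=capture("top"); crop(a,285,125,125,110,6.4,"pics/c2.png")
E
```

```text
[-1.85477934e-02  2.89218418e-01  1.64518831e+00 -4.44089210e-16
  1.20718593e+00 -1.40720841e-01] None
3.825 [-1.99047407e-02  2.89230603e-01  1.64512977e+00 -3.86535601e-04
  1.20713873e+00 -1.40691336e-01]
5.1917 [0.55026356 0.00130983 0.0546758 ] 0.000456600171385727 [-0.71624512 -0.0028047  -0.48290108]
103 5.6583 [ 1.8 -0.5 -0.2]
115 6.4333 [ 0.7 -0.4  0.2]
127 7.2083 [0.5 0.8 1.3]
139 7.9833 [ 1.6 -0.2  0.9]
151 8.7583 [ 0.9 -0.7  0.5]
163 9.5333 [ 1.1 -1.   0.9]
175 10.3083 [1.1 0.2 0.1]
187 11.0833 [0.6 0.5 0.3]
199 11.8583 [ 1.1 -0.1  0.8]
```

View pics/c2.png

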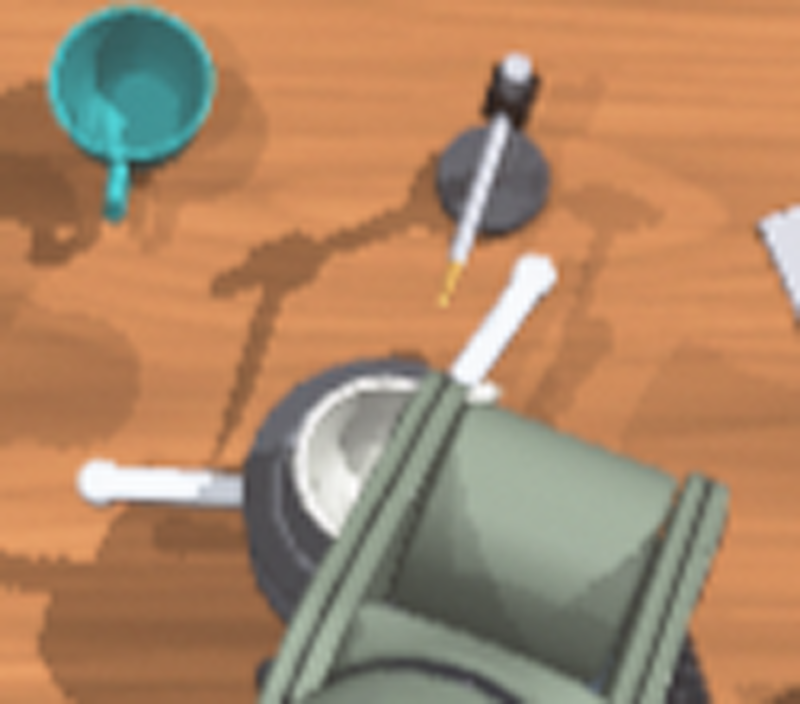

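Run:
```python
from station import *
from h import *
print(read_q())
for th in (205,211,217,223,229,235): print(th,solve_ik(P(th,.054),q(th)) is not None,solve_ik(P(th,.054),q(199)) is not None)
b=capture("scene"); crop(b,275,215,125,130,4.6,"pics/c3.png")
```

```text
[-3.58648900e-01  3.37612189e-01  2.00548074e+00 -1.11680989e-04
  7.98396742e-01 -2.26083993e+00]
205 True True
211 True True
217 False True
223 False True
229 False True
235 False True
```

View pics/c3.png

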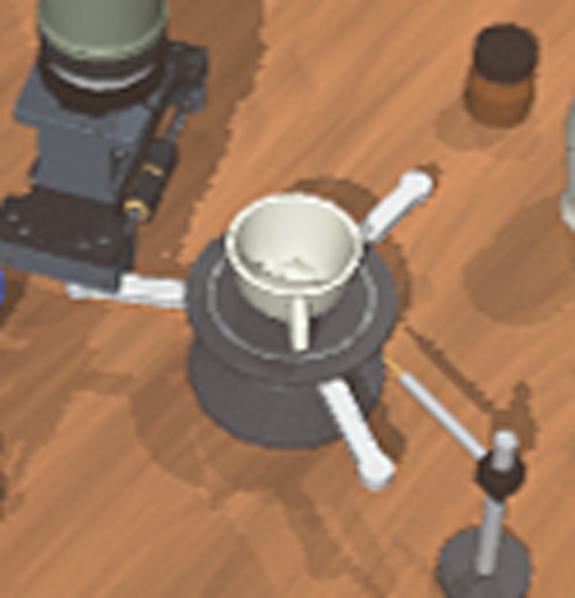

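Run:
```python
from station import *
from h import *
a=capture("top");b=capture("scene")
T=lambda X,Y,z:px2w(a,285+X/6.4,125+Y/6.4,z)
S=lambda X,Y,z:px2w(b,275+X/4.6,215+Y/4.6,z)
def f(n,p):
    d=p[:2]-C;print(n,np.round(p[:2],4),round(np.hypot(*d),4),round(np.degrees(np.arctan2(d[1],d[0])),1))
f("s0 T",T(97,482,.061));f("s2 T",T(536,273,.061));f("s0 S",S(418,184,.061));f("s2 S",S(376,472,.061))
f("rim S",S(294,244,.121));f("handle S",S(300,322,.101));f("handle top",S(300,303,.112)); f("rim T",T(383,463,.121));f("tip",T(444,302,.103));f("tip S",S(388,362,.103));f("handle T",T(485,392,.101))
```

```text
s0 T [0.5673 0.0125] 0.1303 88.7
s2 T [ 0.676  -0.1886] 0.1323 -32.4
s0 S [0.568  0.0168] 0.1347 88.4
s2 S [ 0.6756 -0.1858] 0.1304 -31.4
rim S [ 0.5637 -0.1167] 0.0012 117.3
handle S [ 0.5927 -0.1494] 0.0425 -48.0
handle top [ 0.5892 -0.1452] 0.037 -47.8
rim T [ 0.5616 -0.1163] 0.003 150.7
tip [ 0.6444 -0.1431] 0.084 -17.5
tip S [ 0.6516 -0.1435] 0.091 -16.4
handle T [ 0.6029 -0.1624] 0.059 -49.1
```

The wheel has turned about 81° and the handle is near -49°, with the gauge at -16.5°. I'll push on, holding the tool's orientation once the wrist nears its limit.

Run:
```python
from station import *
from h import *
move_l(P(210,.054),v=.03,frame=q(210))
for th in (218,225): move_l(P(th,.054),v=.03); print(th,read_time_s(),np.round(read_wrist_force(),1))
a=capture("top");b=capture("scene"); crop(a,285,125,125,110,6.4,"pics/c4.png"); crop(b,275,215,125,130,4.6,"pics/c5.png")
A=cv2.imread("pics/c4.png")[:560];B=cv2.imread("pics/c5.png")[:560]
```

```text
218 13.6833 [0.2 0.6 0.4]
225 14.325 [-0.4 -0.8 -0. ]
```

View pics/c5.png

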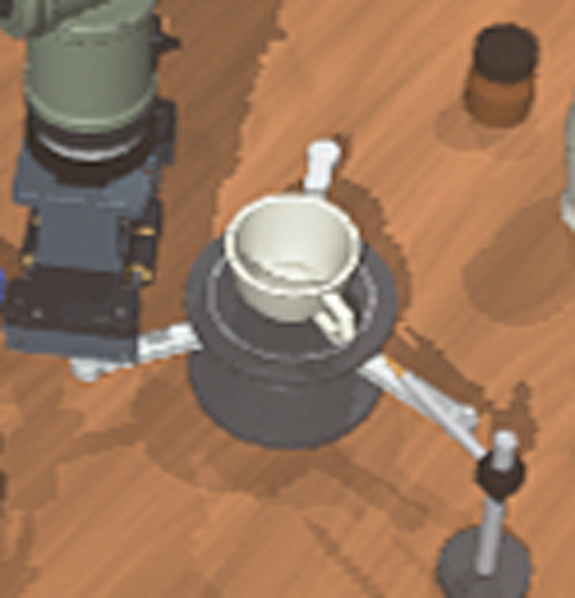

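View pics/c4.png

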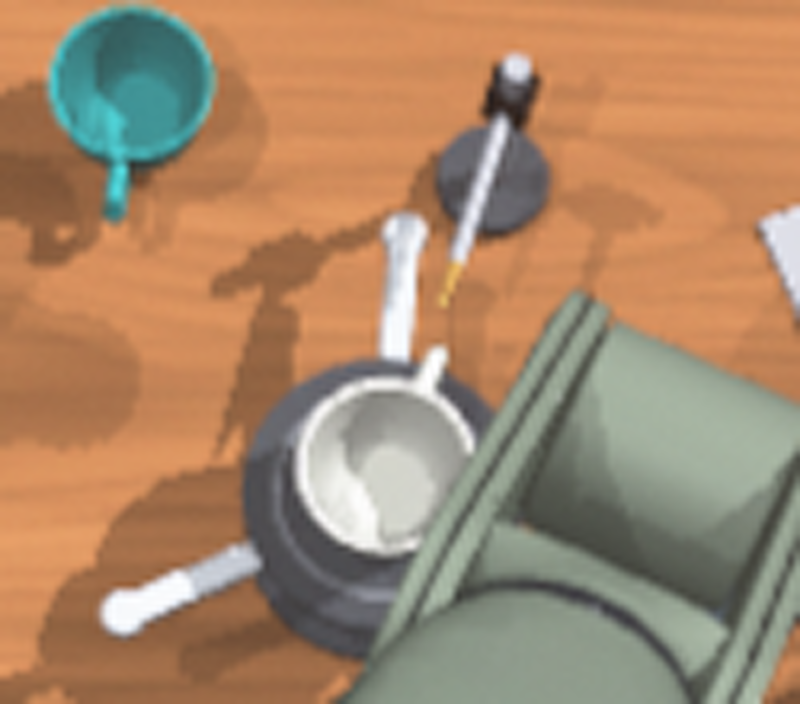

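Run:
```python
from station import *
from h import *
a=capture("top");b=capture("scene")
T=lambda X,Y,z:px2w(a,285+X/6.4,125+Y/6.4,z)
S=lambda X,Y,z:px2w(b,275+X/4.6,215+Y/4.6,z)
def f(n,p):
    d=p[:2]-C;print(n,np.round(p[:2],4),round(np.hypot(*d),4),round(np.degrees(np.arctan2(d[1],d[0])),1))
f("sT",T(404,228,.061));f("sT",T(123,612,.061));f("sS",S(322,154,.061))
f("rimT",T(386,464,.121));f("rimS",S(293,243,.121));f("hT",T(437,354,.101));f("hS",S(345,330,.101))
r=T(386,464,.121);h=T(437,354,.101);print(np.degrees(np.arctan2(*(h-r)[1::-1])))
r=S(293,243,.121);h=S(345,330,.101);print(np.degrees(np.arctan2(*(h-r)[1::-1])))
```

```text
sT [ 0.6964 -0.1264] 0.1324 -3.7
sT [ 0.5059 -0.0019] 0.1298 116.8
sS [5.047e-01 2.000e-04] 0.1322 116.8
rimT [ 0.5612 -0.1176] 0.0031 177.1
rimS [ 0.5628 -0.1165] 0.002 137.9
hT [ 0.6202 -0.1405] 0.0604 -22.1
hS [ 0.6172 -0.1379] 0.0566 -20.8
-21.157935273932043
-21.553040005530267
```

Handle is at about -21.3° and the gauge at about -16.4°, so 5° more. Then I'll back off, lift away and check.

Run:
```python
from station import *
from h import *
move_l(P(229.8,.054),v=.02); wait(.3)
move_l(P(218,.054),v=.06); move_l(P(218,.2),v=.15)
move_l([.35,-.45,.2],v=.2); wait(.5)
print(read_time_s(),read_position())
a=capture("top");b=capture("scene"); crop(a,305,135,90,110,5,"pics/c6.png"); crop(b,275,215,125,130,4.6,"pics/c7.png")
A=cv2.imread("pics/c6.png");B=cv2.imread("pics/c7.png"); A=A[:550,:];B=B[:550,:]
B=B[:,100:450]; cv2.imwrite("pics/c8.png",np.hstack([A,B]))
```

```text
Traceback (most recent call last):
station.MotionError: the arm cannot follow that straight line within its joint ranges
```

Run:
```python
from station import *
from h import *
print(read_time_s(),read_position())
move_ptp([.3,-.45,.22],q(150)); wait(.5)
print(read_time_s(),read_position())
a=capture("top");b=capture("scene"); crop(a,305,135,90,110,5,"pics/c6.png"); crop(b,275,215,125,130,4.6,"pics/c7.png")
A=cv2.imread("pics/c6.png");B=cv2.imread("pics/c7.png"); A=A[:550,:];B=B[:550,:]
B=B[:,100:450]; cv2.imwrite("pics/c8.png",np.hstack([A,B]))
```

```text
17.1583 [ 0.46913957 -0.19145207  0.19905198]
18.8417 [ 0.30019866 -0.44987367  0.22002321]
```

View pics/c8.png

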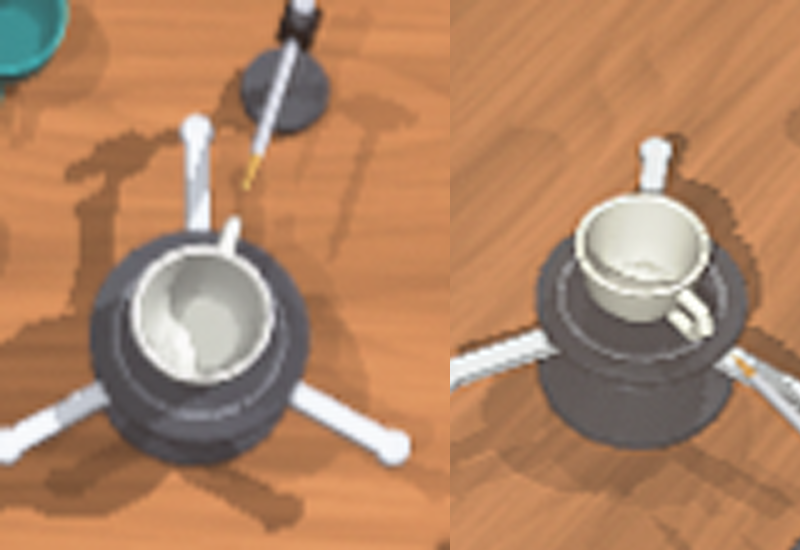

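Run:
```python
from station import *
from h import *
a=capture("top");b=capture("scene")
T=lambda X,Y,z:px2w(a,305+X/5,135+Y/5,z)
S=lambda X,Y,z:px2w(b,275+(X-350)/4.6,215+Y/4.6,z)
def f(n,p):
    d=p[:2]-C;print(n,np.round(p[:2],4),round(np.hypot(*d),4),round(np.degrees(np.arctan2(d[1],d[0])),1))
s=[T(196,131,.061),T(6,444,.061),T(394,446,.061)]
for p in s:f("s",p)
print("c",np.mean(s,0)); f("sS",S(656,152,.061));f("tip",T(246,187,.103));f("tipS",S(738,362,.103))
rT=T(204,314,.121);hT=T(235,223,.101);rS=S(643,244,.121);hS=S(708,327,.101)
for n,r,h in(("T",rT,hT),("S",rS,hS)): f("rim"+n,r);f("h"+n,h);print(np.degrees(np.arctan2(*(h-r)[1::-1])))
```

```text
s [ 0.6942 -0.1147] 0.1299 1.4
s [ 0.4965 -0.0081] 0.129 121.7
s [ 0.5027 -0.2342] 0.1317 -117.9
c [ 0.56443601 -0.11897527  0.061     ]
sS [ 0.4955 -0.0047] 0.1323 121.3
tip [ 0.6437 -0.1426] 0.0832 -17.3
tipS [ 0.6516 -0.1435] 0.091 -16.4
rimT [ 0.5604 -0.119 ] 0.0041 -162.5
hT [ 0.6223 -0.1367] 0.061 -18.1
-15.96422480113968
rimS [ 0.5633 -0.1171] 0.0012 145.5
hS [ 0.622  -0.1314] 0.0592 -13.2
-13.655403300334449
```

```bash
python3 -c "
from station import *
print(max(abs(x) for x in read_qd()),read_time_s()); hand_in()"
```

```text
0.0023814642146006686 19.0417
the job is handed in; nothing more can be done
```

I turned the wheel about 115° anticlockwise with the shut fingertips against one spoke, and the cup's handle now points at the gauge within about 3°. I then backed off, lifted clear and handed in at 19.0 s with the arm at rest.

Last checks before handing in:
- **Handle direction:** about -16.0° from the top camera and -13.7° from the scene camera, against about -16.3° for the gauge. The two cameras differ by about 2°, well inside the 8° allowed.
- **Tip distance:** the handle tip was about 22–32 mm from the pointer tip (limit 45 mm).
- **Cup position:** the cup was about 1–4 mm from the middle of the disc and upright, with no sign that it had slipped.
- **Forces:** the wrist force read about 2 N or less at the end of each push. I didn't log it during the motion.
- **Bystanders:** the arm's planned path stayed clear of them, but I didn't measure their positions again at the end.

One straight move away was refused because of the joint limits, after the tool was already lifted clear. I used a joint-space move instead.

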